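# Strip the strap-cutter guide and sort its hardware

### The arm

A 6-joint arm with a two-finger parallel gripper is mounted at the origin on the work surface. World frame = base frame: x ahead of the robot, y to its left, z up, the work surface at z = 0. Lengths are in mm, angles in rad, forces in N, time in s.
With the tool pointing down it reaches from about 375 to 900 mm from the base axis. Payload 3.1 kg.
Tool frame: the origin (TCP) lies between the finger pads; the fingertips stand 14 mm ahead of it and the grasp point (between the pads) lies 5 mm behind it (finger_overhang is the z of the fingertips in the tool frame, in mm); z points along the fingers, x is the direction in which the jaws open and shut, and the axes are right-handed (so a half turn about z gives the same grasp; the last joint's range is limited). The gripper opens to 85 mm and grips with 20 to 120 N. Pads are 22 mm wide; open, the fingers measure 114 mm over their backs; the gripper's body (76 mm by 85 mm) begins 54 mm behind the grasp point. The pads swing forward as they close: fully open they stand 13 mm farther back than shut.
Start: joints at [-1.288, 0.527, 1.433, -0, 1.181, -0.178], TCP at [278.493, -559.498, 245.31] pointing down, gripper open.
Joint ranges: [-3.08, 3.08], [-0.75, 2.2], [0.22, 2.44], [-1.43, 4.57], [0, 2.65], [-2.85, 2.85]. Speed limits (rad/s): [2.79, 2.79, 3.14, 3.14, 3.14, 3.14].

### API

Orientations are given as a unit quaternion [x, y, z, w].
In Python, from station import * gives the robot as it stands.
- The arm moves only by the shell command python3 -m crank 'ROWS' [FORCE]. ROWS is JSON, a list of rows, each an object with "xyz": the shift along the world's x, y, z in m, a list of three; "rotation": the turn, a rotation vector about the world's x, y, z in degrees, a list of three; "grip": the finger opening in m, from 0 to 0.0854. In form: [{"xyz": [tx, ty, tz], "rotation": [rx, ry, rz], "grip": grip}, ...]. A call has 1 to 20 rows; each row shifts and turns the commanded pose from where the row before left it; what a row does not reach is not made up. A row lasts 1/10 s, in which the tool goes at most 50 mm and 8.59 degrees, less where a joint would pass 70% of its speed; a pose out of reach is approached as far as the arm can. A call is refused whole if a number of a shift passes 0.05 or a number of a turn 8.59, either way. A call with a gripper value outside its range is refused whole. The fingers move at their own pace and stop on an object; FORCE is the grip in N (left out, the last holds). Time passes only in rows, so rows that do not move let the fingers close. It gives the time, the measured TCP pose, the force and the opening at its end, in the units of the state.
- observe(): the state, without advancing time (a new reading comes with each control period).
- get_image(name): name is "scene" or "top" or "wrist"; returns (picture, depth): 400x640x3 uint8, red, green, blue; 400x640 float32, mm along the optical axis (not along the pixel's ray), 0 where there is no reading.
- calibration(name): a dict with "camera_matrix" (3x3 intrinsics, pixels), "eye" and "orientation" of the camera in the world. Camera axes: x right, y down, z forward; pixel columns grow to the right and rows downward; lengths in mm; the calibration is good to about 2 mm. The wrist camera is an equidistant fisheye: a pixel r from the principal point sees the ray r / f radians off the axis. A picture is of the moment at which its call begins: read the wrist's pose just before it. calibration takes no time and is no camera call; for the wrist camera it gives the pose at the moment of the call.
- job_done(): hands the job in, once; it reports no verdict.
The state is a dict: "t": time; "joint_positions": joint angles; "joint_velocities": joint speeds; "tau": joint torques, N m; "position": TCP position; "orientation": TCP orientation; "contact_force": force on the tool from outside, world axes, zero at the start; "torque": the same for the moment, N m; "finger_gap": opening from 0.0 (shut) to 1.0 (fully open).
Only numpy, scipy, OpenCV 4.12 (cv2) and the standard library are available. Lean on these libraries where they do the work, as an engineer would, in place of code of your own. Each camera call takes 0.05 s, during which the arm holds its last target. There are 200 camera calls.

### The job

Take the guide on the stud stand apart: lift off the wing nut, then the spacer, then the bracket, one at a time, and put each away before you take the next. Wing nuts belong in the round dish, spacers in the square tray, and the bracket lying flat with its lip up in the long tray; the spare wing nut and spare spacer lying on the cutting mat must be put away too (at any point). In the end every piece rests on the floor of its own tray, none on top of another, and all is let go.

Things in the scene. Friction and masses are not known exactly. Their poses are not given: they have to be found in the camera images.
- stand: fixed grey stand on the mat: round base 84 mm across, 12 high; round boss 30 mm across, top 34 mm above the origin; upright smooth 10 mm stud, tip at 87 mm. Origin: centre of underside, on the stud axis, z up. On the stud from the boss up: bracket, spacer, wing nut; loose, 3 to 4 mm play, no thread: they lift straight off
- wingnut_on_stud: wing nut on the stud, on top of the spacer, at the start 62 mm above the stand's origin, wings within 20 degrees of the bracket's length. Steel; round hub 24 mm across, 20 high, smooth 14 mm hole; two upright wings 6 mm thick, 29 mm out either side, from 10 to 29 mm up; 50 g. Origin: centre of underside; z up the hole, x along the wings (grip the hub along y).
- spacer_on_stud: the spacer on the stud, between bracket and wing nut. An aluminium spacer: plain round tube, 30 mm outside, 14 mm hole, 20 mm high, standing on end; 60 g. Origin: centre of its underside, z up along the hole. At the start 42 mm above the stand's origin
- bracket: dark steel L bracket, level on the boss, 34 mm above the stand's origin: plate 80 mm long (x -49 to +31), 36 wide (y), 8 thick, 13 mm hole; upright lip across its +x end (x 23 to 31 mm), top 24 mm above the underside; 160 g. Origin: underside, centre of hole, about the centre of mass; z up. Grip across the 36 mm beside the stud; the plate's edges overhang the boss by 3 mm
- wingnut_spare: spare wing nut, standing on its hub on the mat. Steel; round hub 24 mm across, 20 high, smooth 14 mm hole; two upright wings 6 mm thick, 29 mm out either side, from 10 to 29 mm up; 50 g. Origin: centre of underside; z up the hole, x along the wings (grip the hub along y).
- spacer_spare: the spare spacer, standing on the cutting mat. An aluminium spacer: plain round tube, 30 mm outside, 14 mm hole, 20 mm high, standing on end; 60 g. Origin: centre of its underside, z up along the hole
- round_dish: round wooden dish for the wing nuts: 150 mm outside, 140 mm inside, wall 5 mm, rim 18 mm and inner floor 5 mm above the origin. Origin: centre of the underside, z up. Fixed.
- square_tray: square wooden tray for the spacers: 130 x 130 mm outside, 120 x 120 mm inside, wall 5 mm, rim 18 mm and inner floor 5 mm above the origin. Origin: centre of the underside, x and y along its sides. Fixed.
- long_tray: long wooden tray for the bracket: 160 mm (x) by 110 mm (y) outside, 150 x 100 mm inside, wall 5 mm, rim 18 mm and inner floor 5 mm above the origin. Origin: centre of the underside, x along its length. Fixed.

How it is judged:
By the outcome, as a careful person would: the job done as asked, in the order asked, and still so for the second after the job is handed in, with the robot touching nothing.
It also fails if it takes over 131 s, if anything falls off the work surface, if the arm or the gripper's body presses on something with over 40 N, if the wrist force passes 120 N, or if a joint passes its speed limit or range.

## Working session

There is one attempt and no reset: what is moved stays moved. The work goes in short steps, Python scripts to look and compute and a shell command to move; the robot and the scene stay as the last step left them, time stands still between calls to the robot, and variables do not carry over. Pictures are saved under pics/ and viewed, about 12 in all and at most 16, crops included, and the job is handed in when it is done.

```bash
ls; mkdir -p pics
python3 - <<'E'
from station import *
import cv2,numpy as np
s=observe();print(s)
for n in("scene","top"):
    im,d=get_image(n);c=calibration(n);print(n,c)
    cv2.imwrite(f"pics/{n}0.png",cv2.cvtColor(im,cv2.COLOR_RGB2BGR));np.save(f"{n}0.npy",d)
E
```

```text
pics
{'t': 0.0, 'joint_positions': array([-1.28751082e+00,  5.28442759e-01,  1.43391461e+00,  2.18602383e-05,
        1.18141097e+00, -1.78540126e-01]), 'joint_velocities': array([ 5.79428227e-05,  3.19624886e-04,  1.37097986e-03,  5.97157178e-04,
       -8.89320862e-04, -1.02600969e-03]), 'tau': array([-1.86655205e-03, -4.42355418e+01, -1.78029746e+01, -3.76410862e-04,
        8.36359133e-03,  8.39767722e-06]), 'position': array([ 278.30151637, -558.84362114,  244.34406171]), 'orientation': array([ 8.50168828e-01, -5.26509050e-01, -8.01671656e-04, -7.35410488e-04]), 'contact_force': array([ 0.01852896, -0.64548593, -0.31230106]), 'torque': array([ 0.0541669 ,  0.0478486 , -0.02290883]), 'finger_gap': 1.003022277486379}
scene {'camera_matrix': array([[377.45029322,   0.        , 312.8079059 ],
       [  0.        , 377.45029322, 198.92029324],
       [  0.        ,   0.        ,   1.        ]]), 'eye': array([ 908.75931074, -140.40639674,  586.66719819]), 'orientation': array([ 0.77915943,  0.53412657, -0.18095656, -0.27363136])}
top {'camera_matrix': array([[488.06780373,   0.        , 320.40637388],
       [  0.        , 488.06780373, 202.22708193],
       [  0.        ,   0.        ,   1.        ]]), 'eye': array([362.05475987,   9.58235295, 873.09505056]), 'orientation': array([-0.66747985,  0.73667921, -0.08181276,  0.07128152])}
```

View pics/top0.png

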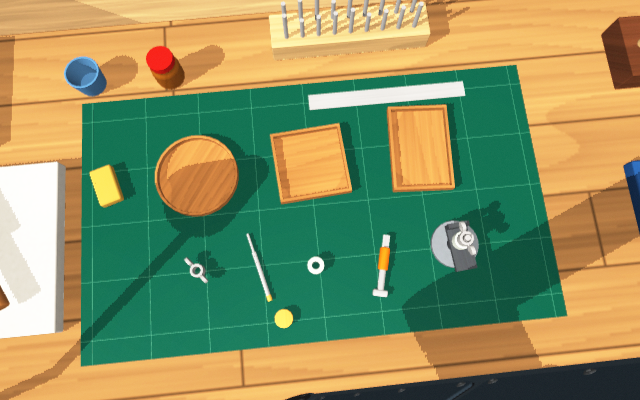

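View pics/scene0.png

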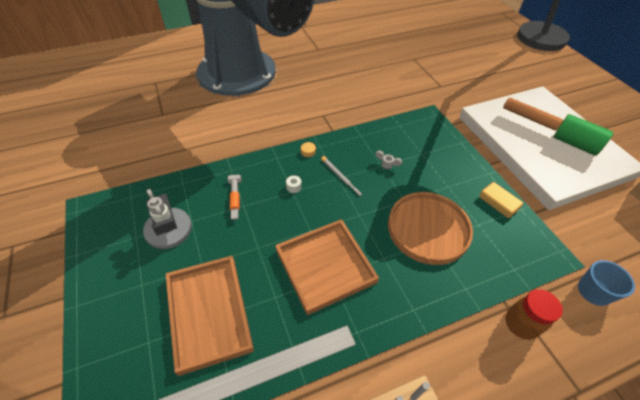

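The top view shows the dish at about (197,176), the square tray at (311,163), the long tray at (421,148), the spare nut at (196,270), the spare spacer at (316,265) and the stand at (455,245). The scene view agrees with this. Next I measure them.

```bash
cat > h.py <<'E'
from station import *
import cv2,numpy as np
from scipy.spatial.transform import Rotation as R
def ray(c,u,v,fish=False):
    K=c["camera_matrix"];a=np.array([(u-K[0,2])/K[0,0],(v-K[1,2])/K[1,1]])
    if fish:
        th=np.hypot(*a);d=np.r_[a/max(th,1e-9)*np.sin(th),np.cos(th)]
    else: d=np.r_[a,1]
    return R.from_quat(c["orientation"]).apply(d)
def onz(c,u,v,z,fish=False):
    d=ray(c,u,v,fish);e=np.array(c["eye"]);return e+d*(z-e[2])/d[2]
def pt(c,u,v,depth):
    d=ray(c,u,v);return np.array(c["eye"])+d*depth
E
python3 - <<'E'
from h import *
c=calibration("top");im=cv2.imread("pics/top0.png");d=np.load("top0.npy")
hsv=cv2.cvtColor(im,cv2.COLOR_BGR2HSV)
for p in[(230,320),(350,300),(197,176),(311,163),(421,148),(316,258),(440,235),(462,240)]:print(p,pt(c,*p,d[p[1],p[0]]).round(1))
wood=cv2.inRange(hsv,(5,60,60),(25,255,255));wood[:95]=0;wood[225:]=0;wood[:,:140]=0;wood[:,480:]=0
cs,_=cv2.findContours(wood,cv2.RETR_EXTERNAL,2)
for k in cs:
    if cv2.contourArea(k)<2000:continue
    q=np.array([onz(c,*p[0],20)[:2] for p in k],np.float32)
    r=cv2.minAreaRect(q);print("tray",r,np.array(cv2.boxPoints(r)).round(0).tolist())
sp=cv2.inRange(hsv,(0,0,130),(180,70,255))
cs,_=cv2.findContours(sp[225:340,150:520],cv2.RETR_EXTERNAL,2,offset=(150,225))
for k in cs:
    if cv2.contourArea(k)<60:continue
    q=np.array([onz(c,*p[0],25)[:2] for p in k],np.float32)
    print("light",cv2.contourArea(k),cv2.boundingRect(k),cv2.minAreaRect(q))
def crop(a,x0,y0,w,h,s):return cv2.resize(a[y0:y0+h,x0:x0+w],None,fx=s,fy=s,interpolation=cv2.INTER_CUBIC)
s=cv2.imread("pics/scene0.png")
cv2.imwrite("pics/c1.png",np.hstack([crop(im,420,205,80,80,5),crop(im,160,235,80,80,5)]))
print(calibration("wrist"))
E
```

```text
(230, 320) [360.4 163.5   2.8]
(350, 300) [373.6 -47.2   4.3]
(197, 176) [623.4 207.9   6.8]
(311, 163) [626.5  -2.9  11.1]
(421, 148) [ 635.5 -208.8   11.1]
(316, 258) [450.2   4.9  25. ]
(440, 235) [ 470.2 -218.1   15.3]
(462, 240) [ 449.6 -233.6   86.5]
tray ((622.13916015625, 206.19256591796875), (153.390625, 148.5218963623047), 21.97519874572754) [[523.0, 246.0], [579.0, 109.0], [721.0, 166.0], [665.0, 304.0]]
tray ((625.1074829101562, -1.472015380859375), (134.89108276367188, 130.8312225341797), 4.175622940063477) [[553.0, 59.0], [563.0, -72.0], [697.0, -62.0], [688.0, 69.0]]
tray ((635.1879272460938, -204.73426818847656), (113.17053985595703, 165.37155151367188), 86.72574615478516) [[549.0, -257.0], [715.0, -266.0], [721.0, -153.0], [556.0, -144.0]]
light 199.5 (372, 270, 16, 27) ((396.9732971191406, -99.0658187866211), (25.765504837036133, 44.126094818115234), 84.33768463134766)
light 196.0 (184, 257, 24, 26) ((450.87371826171875, 213.2395782470703), (55.02981185913086, 22.58936309814453), 21.90688133239746)
light 221.5 (307, 256, 18, 19) ((438.3295593261719, 6.96792030334472
[... 198 characters left out ...]
light 201.5 (246, 233, 24, 63) ((450.82470703125, 107.19252014160156), (113.2876968383789, 7.592666149139404), 14.299361228942871)
light 493.5 (451, 225, 28, 32) ((457.7037353515625, -260.25830078125), (48.306095123291016, 45.88123321533203), 62.6075553894043)
light 547.5 (431, 225, 23, 43) ((448.3640441894531, -213.00341796875), (75.6819076538086, 32.38286209106445), 3.3336331844329834)
{'camera_matrix': array([[309.70691629,   0.        , 322.78277997],
       [  0.        , 309.70691629, 199.20325665],
       [  0.        ,   0.        ,   1.        ]]), 'eye': array([ 347.21727552, -524.54303219,  373.29357424]), 'orientation': array([ 0.84041964, -0.51999994, -0.08201002,  0.1287216 ])}
```

View pics/c1.png

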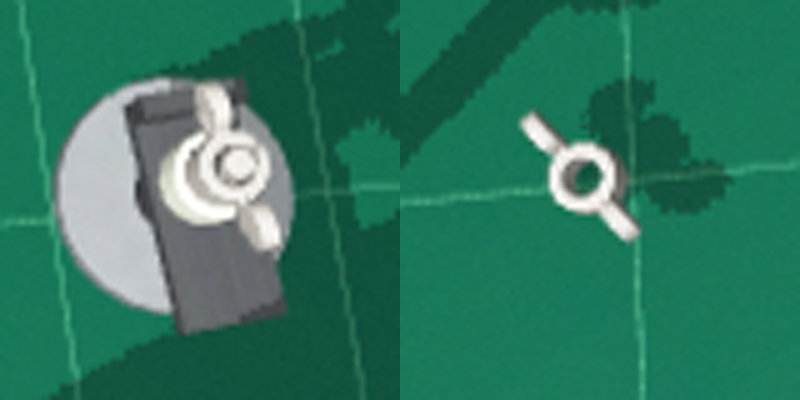

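The left crop shows the stand with its base centre near crop (175,195), the stud tip at (240,165) and the bracket lip at the top (+x). The wings run from (210,105) to (263,230). The right crop shows the spare nut, with wing ends at (530,122) and (630,232).

Run:
```python
from h import *
c=calibration("top")
A=lambda x,y,z:onz(c,420+x/5,205+y/5,z)[:2]
B=lambda x,y,z:onz(c,160+(x-400)/5,235+y/5,z)[:2]
ang=lambda a,b:np.degrees(np.arctan2(*(a-b)[::-1]))
print("base",A(175,195.5,15),"tip",A(238,163,90))
w1,w2=A(210,100,92),A(264,235,92);print("wing",w1,w2,(w1+w2)/2,ang(w1,w2),np.linalg.norm(w1-w2))
p,q=A(180,332,45),A(285,312,45);print("plate end",p,q,(p+q)/2,np.linalg.norm(p-q),ang(p,q)-90)
l1,l2=A(130,105,61),A(240,82,61);print("lip",l1,l2,(l1+l2)/2,ang(l1,l2)-90, ang((l1+l2)/2,(p+q)/2))
w1,w2=B(527,117,30),B(634,238,30);print("spare",w1,w2,(w1+w2)/2,ang(w1,w2),np.linalg.norm(w1-w2),"hub",B(583,178,23))
print("spacer",onz(c,315.5,265,23))
s=observe();print(R.from_quat(s["orientation"]).as_matrix().round(3))
```

```text
base [ 451.53234601 -242.1998515 ] tip [ 452.17059235 -242.19422235]
wing [ 473.23053524 -235.86251895] [ 428.08712057 -246.05621003] [ 450.65882791 -240.95936449] 12.724375971754895 46.280008928025495
plate end [ 402.45262096 -227.76312387] [ 405.59466976 -264.18738064] [ 404.02364536 -245.97525225] 36.559526139753416 4.930274377126636
lip [ 478.60224322 -218.42105539] [ 482.7510138  -256.71124474] [ 480.67662851 -237.56615006] 6.183916260227221 6.260514070207746
spare [471.15512827 228.99002354] [426.31395288 194.34138806] [448.73454057 211.6657058 ] 37.693149448017955 56.667971121937036 hub [449.07953536 212.40093719]
spacer [438.45069602   6.96800134  23.        ]
[[ 0.446 -0.895 -0.001]
 [-0.895 -0.446  0.002]
 [-0.002 -0.    -1.   ]]
```

```bash
python3 - <<'E'
import station;print([n for n in dir(station) if n[0]!='_'])
print(getattr(station,'finger_overhang',None))
from h import *
cv2.imwrite("pics/w0.png",cv2.cvtColor(get_image("wrist")[0],cv2.COLOR_RGB2BGR))
E
python3 -m crank '[{"xyz":[0.04,0.05,0.0],"rotation":[0,0,-7],"grip":0.05},{"xyz":[0.04,0.05,0.0],"rotation":[0,0,-7],"grip":0.05},{"xyz":[0.04,0.05,0.0],"rotation":[0,0,0],"grip":0.05},{"xyz":[0.034,0.05,0],"rotation":[0,0,0],"grip":0.05},{"xyz":[0.02,0.05,0],"rotation":[0,0,0],"grip":0.05},{"xyz":[0,0.05,0],"rotation":[0,0,0],"grip":0.05},{"xyz":[0,0.017,-0.02],"rotation":[0,0,0],"grip":0.05},{"xyz":[0,0,0],"rotation":[0,0,0],"grip":0.05},{"xyz":[0,0,0],"rotation":[0,0,0],"grip":0.05},{"xyz":[0,0,0],"rotation":[0,0,0],"grip":0.05}]' 45
python3 - <<'E'
from h import *
cv2.imwrite("pics/w1.png",cv2.cvtColor(get_image("wrist")[0],cv2.COLOR_RGB2BGR))
E
```

```text
['Unreachable', 'calibration', 'finger_overhang', 'get_image', 'job_done', 'observe']
14.0
t: 1.15
position: [419.6, -289.8, 226.0]
orientation: [0.779, -0.627, 0.001, 0.0]
contact_force: [-0.3, 0.2, 0.5]
finger_gap: 0.584
```

View pics/w1.png

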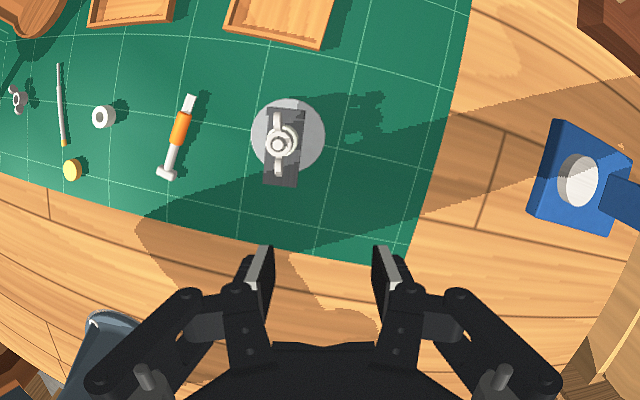

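The wrist view shows the stand ahead of the fingers, with the stud tip at about (278,145), the wings running from (276,114) to (279,176), and the base at about (288,134). I'll compute positions from this view.

Run:
```python
from h import *
c=calibration("wrist")
im=cv2.imread("pics/w1.png");cv2.imwrite("pics/w1c.png",cv2.resize(im[85:200,220:350],None,fx=5,fy=5,interpolation=cv2.INTER_CUBIC))
F=lambda u,v,z:onz(c,u,v,z,True)[:2].round(1)
print(F(278,145,90),F(276,113,92),F(279,176,92),F(288,134,15),"spacer",F(102.5,116.5,23),"spare nut",F(16,99,23))
```

```text
[ 452.3 -242.6] [ 479.3 -235.8] [ 425.9 -248.7] [ 454.7 -242.6] spacer [439.6   1.7] spare nut [450.3 213.8]
```

View pics/w1c.png

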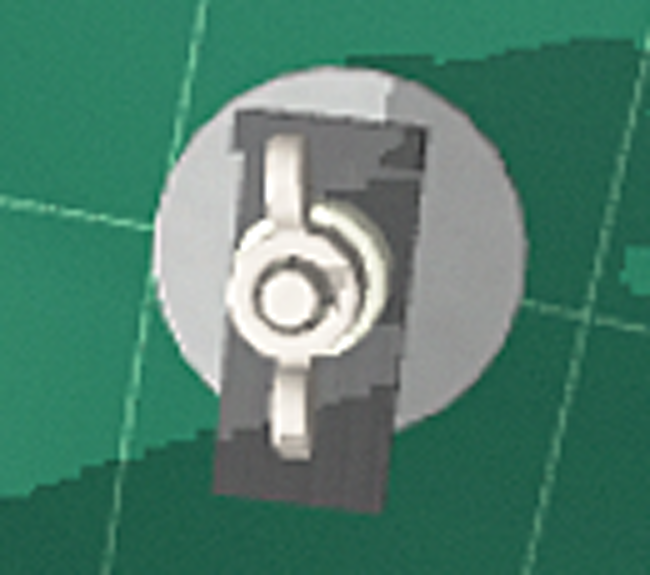

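```bash
python3 -m crank '[{"xyz":[0.016,0.024,-0.03],"rotation":[0,0,0],"grip":0.045},{"xyz":[0.0165,0.0235,-0.03],"rotation":[0,0,0],"grip":0.045},{"xyz":[0,0,-0.03],"rotation":[0,0,0],"grip":0.045},{"xyz":[0,0,-0.026],"rotation":[0,0,0],"grip":0.045},{"xyz":[0,0,0],"rotation":[0,0,0],"grip":0.045},{"xyz":[0,0,0],"rotation":[0,0,0],"grip":0.045}]'
python3 - <<'E'
from h import *
for n in("scene","wrist"):cv2.imwrite(f"pics/{n}2.png",cv2.cvtColor(get_image(n)[0],cv2.COLOR_RGB2BGR))
a=cv2.imread("pics/scene2.png")[150:250,90:250];b=cv2.imread("pics/wrist2.png")
cv2.imwrite("pics/c2.png",np.vstack([cv2.resize(a,(480,300)),cv2.resize(b,(480,300))]))
print(observe()["position"])
E
```

```text
t: 1.8
position: [451.7, -241.5, 109.5]
orientation: [0.779, -0.627, 0.0, 0.0]
contact_force: [-0.2, -1.0, 0.7]
finger_gap: 0.524
[ 452.25283887 -241.64108914  110.63706406]
```

View pics/c2.png

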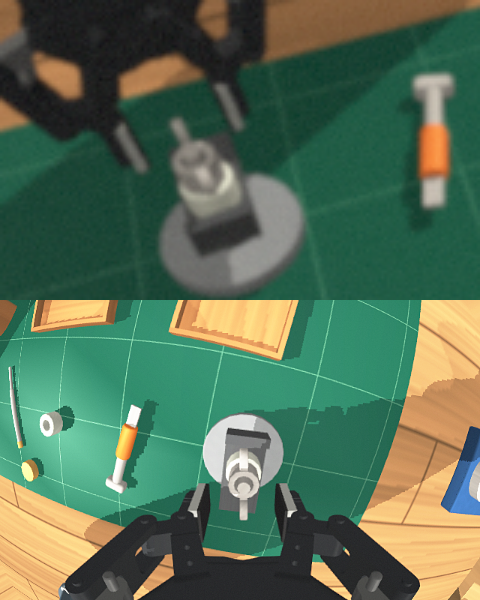

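The fingers straddle the nut with the wings between them: in the stacked crop the stud is at (243,487) and the pads at (197,505) and (287,505). I'll go down and grip.

```bash
python3 -m crank '[{"xyz":[0,0,-0.014],"rotation":[0,0,0],"grip":0.045},{"xyz":[0,0,-0.013],"rotation":[0,0,0],"grip":0.045},{"xyz":[0,0,0],"rotation":[0,0,0],"grip":0.045},{"xyz":[0,0,0],"rotation":[0,0,0],"grip":0.01},{"xyz":[0,0,0],"rotation":[0,0,0],"grip":0.01},{"xyz":[0,0,0],"rotation":[0,0,0],"grip":0.01},{"xyz":[0,0,0],"rotation":[0,0,0],"grip":0.01},{"xyz":[0,0,0],"rotation":[0,0,0],"grip":0.01}]' 45
python3 - <<'E'
from h import *
for n in("scene",):cv2.imwrite(f"pics/{n}3.png",cv2.cvtColor(get_image(n)[0],cv2.COLOR_RGB2BGR))
a=cv2.imread("pics/scene3.png")[150:250,90:250]
cv2.imwrite("pics/c3.png",cv2.resize(a,(640,400),interpolation=2))
E
```

```text
t: 2.7
position: [452.1, -240.8, 83.7]
orientation: [0.78, -0.626, 0.001, 0.0]
contact_force: [-1.1, -0.5, 6.3]
finger_gap: 0.253
```

View pics/c3.png

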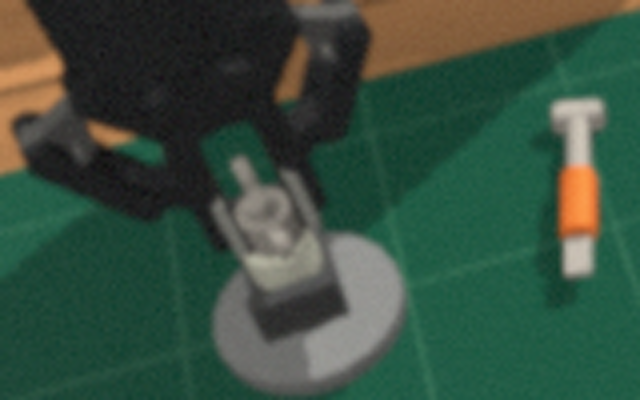

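```bash
python3 -m crank '[{"xyz":[0,0,0.015],"rotation":[0,0,0],"grip":0.01},{"xyz":[0,0,0.02],"rotation":[0,0,0],"grip":0.01},{"xyz":[0,0,0.03],"rotation":[0,0,0],"grip":0.01},{"xyz":[0,0,0.03],"rotation":[0,0,0],"grip":0.01},{"xyz":[0,0,0],"rotation":[0,0,0],"grip":0.01},{"xyz":[0,0,0],"rotation":[0,0,0],"grip":0.01}]'
python3 - <<'E'
from h import *
for n in("scene",):cv2.imwrite(f"pics/{n}4.png",cv2.cvtColor(get_image(n)[0],cv2.COLOR_RGB2BGR))
a=cv2.imread("pics/scene4.png")[90:250,60:280]
cv2.imwrite("pics/c4.png",cv2.resize(a,(660,480),interpolation=2))
E
```

```text
t: 3.35
position: [451.5, -240.2, 178.0]
orientation: [0.78, -0.626, 0.001, 0.0]
contact_force: [-0.8, 0.1, -0.8]
finger_gap: 0.256
```

View pics/c4.png

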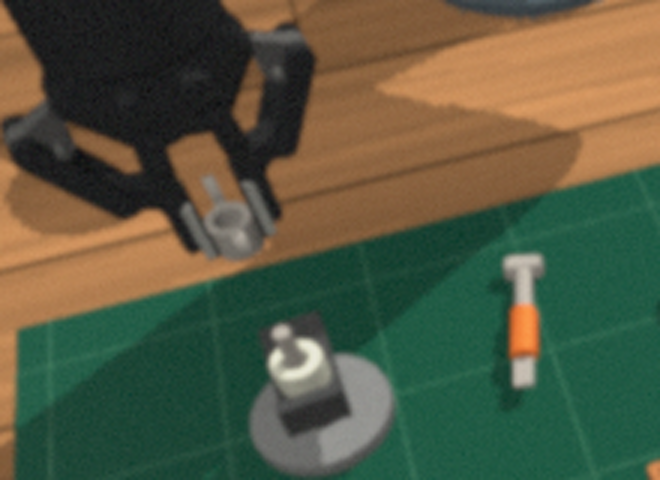

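The nut is held and the spacer stayed behind on the stud. I'll carry the nut to the dish.

```bash
python3 -m crank '[{"xyz":[0.007,0.02,0],"rotation":[0,0,0],"grip":0.01},{"xyz":[0.015,0.043,0],"rotation":[0,0,0],"grip":0.01},{"xyz":[0.015,0.043,0],"rotation":[0,0,0],"grip":0.01},{"xyz":[0.015,0.043,0],"rotation":[0,0,0],"grip":0.01},{"xyz":[0.015,0.043,0],"rotation":[0,0,0],"grip":0.01},{"xyz":[0.015,0.043,0],"rotation":[0,0,0],"grip":0.01},{"xyz":[0.015,0.043,0],"rotation":[0,0,0],"grip":0.01},{"xyz":[0.015,0.043,0],"rotation":[0,0,0],"grip":0.01},{"xyz":[0.015,0.043,0],"rotation":[0,0,0],"grip":0.01},{"xyz":[0.015,0.043,0],"rotation":[0,0,0],"grip":0.01},{"xyz":[0.015,0.043,-0.01],"rotation":[0,0,0],"grip":0.01},{"xyz":[0.007,0.024,-0.02],"rotation":[0,0,0],"grip":0.01},{"xyz":[0,0,-0.04],"rotation":[0,0,0],"grip":0.01},{"xyz":[0,0,-0.04],"rotation":[0,0,0],"grip":0.01},{"xyz":[0,0,-0.02],"rotation":[0,0,0],"grip":0.01},{"xyz":[0,0,0],"rotation":[0,0,0],"grip":0.01},{"xyz":[0,0,0],"rotation":[0,0,0],"grip":0.01}]'
python3 - <<'E'
from h import *
im=cv2.cvtColor(get_image("top")[0],cv2.COLOR_RGB2BGR);cv2.imwrite("pics/top5.png",im)
w=cv2.cvtColor(get_image("wrist")[0],cv2.COLOR_RGB2BGR)
cv2.imwrite("pics/c5.png",w)
c=calibration("wrist");np.save("cw5.npy",c,allow_pickle=True)
E
```

```text
t: 5.1
position: [614.6, 233.7, 45.9]
orientation: [0.78, -0.626, -0.001, 0.001]
contact_force: [-0.8, -0.7, -0.2]
finger_gap: 0.254
```

View pics/c5.png

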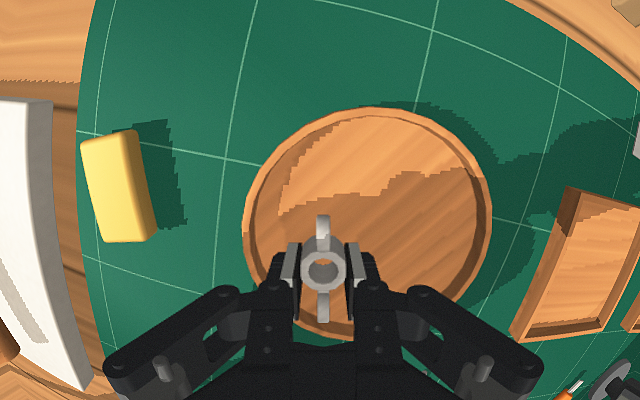

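The nut hangs inside the dish's left half at (323,268), and the dish spans columns 245 to 492. I'll lower it.

```bash
python3 -m crank '[{"xyz":[0.001,-0.003,-0.01],"rotation":[0,0,0],"grip":0.01},{"xyz":[0,0,-0.005],"rotation":[0,0,0],"grip":0.01},{"xyz":[0,0,-0.002],"rotation":[0,0,0],"grip":0.01},{"xyz":[0,0,0],"rotation":[0,0,0],"grip":0.01},{"xyz":[0,0,0],"rotation":[0,0,0],"grip":0.01}]'
```

```text
t: 5.7
position: [616.5, 230.9, 30.5]
orientation: [0.78, -0.626, 0.0, -0.0]
contact_force: [0.5, 0.5, 0.0]
finger_gap: 0.249
```

```bash
python3 -m crank '[{"xyz":[0,0,-0.002],"rotation":[0,0,0],"grip":0.01},{"xyz":[0,0,-0.001],"rotation":[0,0,0],"grip":0.01},{"xyz":[0,0,0],"rotation":[0,0,0],"grip":0.01},{"xyz":[0,0,0],"rotation":[0,0,0],"grip":0.01}]'; python3 -m crank '[{"xyz":[0,0,-0.001],"rotation":[0,0,0],"grip":0.01},{"xyz":[0,0,0],"rotation":[0,0,0],"grip":0.01},{"xyz":[0,0,0],"rotation":[0,0,0],"grip":0.01}]'
```

```text
t: 6.1
position: [616.4, 230.9, 27.3]
orientation: [0.78, -0.626, -0.0, 0.0]
contact_force: [0.3, 0.3, -0.4]
finger_gap: 0.256
t: 6.4
position: [616.5, 231.0, 26.8]
orientation: [0.78, -0.626, 0.0, -0.0]
contact_force: [-1.2, -0.7, 3.0]
finger_gap: 0.251
```

```bash
python3 -m crank '[{"xyz":[0,0,0],"rotation":[0,0,0],"grip":0.036},{"xyz":[0,0,0],"rotation":[0,0,0],"grip":0.036},{"xyz":[0,0,0],"rotation":[0,0,0],"grip":0.036},{"xyz":[0,0,0.02],"rotation":[0,0,0],"grip":0.036},{"xyz":[0,0,0.04],"rotation":[0,0,0],"grip":0.036},{"xyz":[0,0,0.045],"rotation":[0,0,0],"grip":0.05},{"xyz":[-0.007,-0.02,0],"rotation":[0,0,-6],"grip":0.05},{"xyz":[-0.015,-0.043,0],"rotation":[0,0,0],"grip":0.05},{"xyz":[-0.015,-0.043,0],"rotation":[0,0,0],"grip":0.05},{"xyz":[-0.015,-0.043,0],"rotation":[0,0,0],"grip":0.05},{"xyz":[-0.015,-0.043,0],"rotation":[0,0,0],"grip":0.05},{"xyz":[-0.015,-0.043,0],"rotation":[0,0,0],"grip":0.05},{"xyz":[-0.015,-0.043,0],"rotation":[0,0,0],"grip":0.05},{"xyz":[-0.015,-0.043,0],"rotation":[0,0,0],"grip":0.05},{"xyz":[-0.015,-0.043,0],"rotation":[0,0,0],"grip":0.05},{"xyz":[-0.015,-0.043,0],"rotation":[0,0,0],"grip":0.05},{"xyz":[-0.015,-0.043,0],"rotation":[0,0,0],"grip":0.05},{"xyz":[-0.0075,-0.023,0],"rotation":[0,0,0],"grip":0.05},{"xyz":[0,0,0],"rotation":[0,0,0],"grip":0.05},{"xyz":[0,0,0],"rotation":[0,0,0],"grip":0.05}]'
python3 - <<'E'
from h import *
im=cv2.cvtColor(get_image("top")[0],cv2.COLOR_RGB2BGR);cv2.imwrite("pics/top6.png",im)
w=cv2.cvtColor(get_image("wrist")[0],cv2.COLOR_RGB2BGR)
cv2.imwrite("pics/w6.png",w)
cv2.imwrite("pics/c6.png",np.vstack([cv2.resize(im[100:300,140:500],(540,300)),cv2.resize(w[130:330,200:440],(360,300))[:, :].copy() if 0 else cv2.resize(w[100:400,50:590],(540,300))]))
E
```

```text
t: 8.4
position: [451.6, -242.2, 131.2]
orientation: [0.745, -0.667, -0.0, -0.0]
contact_force: [-0.5, 0.7, 0.6]
finger_gap: 0.585
```

View pics/c6.png

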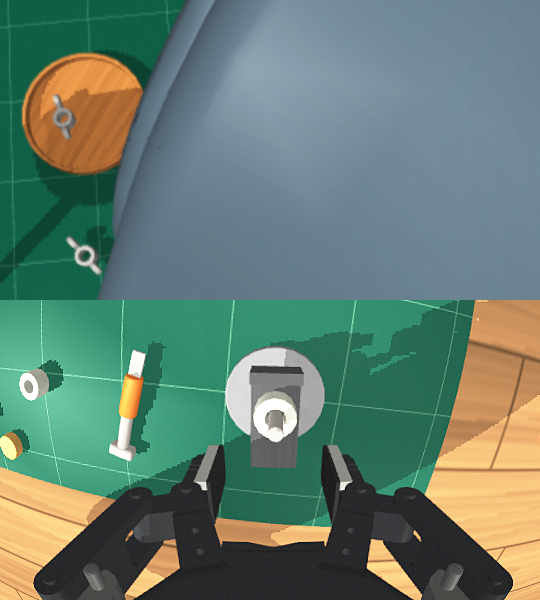

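The nut lies in the dish at (62,118), and the spacer is bare on the stud at (275,418), centred between the fingers. I'll grip the spacer.

```bash
python3 -m crank '[{"xyz":[0,0,-0.03],"rotation":[0,0,0],"grip":0.05},{"xyz":[0,0,-0.025],"rotation":[0,0,0],"grip":0.05},{"xyz":[0,0,-0.012],"rotation":[0,0,0],"grip":0.05},{"xyz":[0,0,0],"rotation":[0,0,0],"grip":0.05},{"xyz":[0,0,0],"rotation":[0,0,0],"grip":0.015},{"xyz":[0,0,0],"rotation":[0,0,0],"grip":0.015},{"xyz":[0,0,0],"rotation":[0,0,0],"grip":0.015},{"xyz":[0,0,0],"rotation":[0,0,0],"grip":0.015},{"xyz":[0,0,0],"rotation":[0,0,0],"grip":0.015}]'
```

```text
t: 9.4
position: [452.5, -242.4, 65.3]
orientation: [0.746, -0.666, 0.001, -0.0]
contact_force: [0.5, 1.0, 6.5]
finger_gap: 0.332
```

```bash
python3 -m crank '[{"xyz":[0,0,0.015],"rotation":[0,0,0],"grip":0.015},{"xyz":[0,0,0.03],"rotation":[0,0,0],"grip":0.015},{"xyz":[0,0,0.035],"rotation":[0,0,0],"grip":0.015},{"xyz":[0.0145,0.0174,0],"rotation":[0,0,0],"grip":0.015},{"xyz":[0.0286,0.0346,0],"rotation":[0,0,0],"grip":0.015},{"xyz":[0.0286,0.0346,0],"rotation":[0,0,0],"grip":0.015},{"xyz":[0.0286,0.0346,0],"rotation":[0,0,0],"grip":0.015},{"xyz":[0.0286,0.0346,0],"rotation":[0,0,0],"grip":0.015},{"xyz":[0.0286,0.0346,0],"rotation":[0,0,0],"grip":0.015},{"xyz":[0.0286,0.0346,0],"rotation":[0,0,0],"grip":0.015},{"xyz":[0.0144,0.0174,-0.02],"rotation":[0,0,0],"grip":0.015},{"xyz":[0,0,-0.04],"rotation":[0,0,0],"grip":0.015},{"xyz":[0,0,-0.025],"rotation":[0,0,0],"grip":0.015},{"xyz":[0,0,-0.02],"rotation":[0,0,0],"grip":0.015},{"xyz":[0,0,0],"rotation":[0,0,0],"grip":0.015},{"xyz":[0,0,0],"rotation":[0,0,0],"grip":0.015}]'
```

```text
t: 11.0
position: [652.2, 0.1, 39.1]
orientation: [0.746, -0.666, -0.0, 0.0]
contact_force: [-0.1, 0.2, 0.4]
finger_gap: 0.331
```

```bash
python3 -m crank '[{"xyz":[0,0,-0.005],"rotation":[0,0,0],"grip":0.015},{"xyz":[0,0,-0.004],"rotation":[0,0,0],"grip":0.015},{"xyz":[0,0,0],"rotation":[0,0,0],"grip":0.015},{"xyz":[0,0,0],"rotation":[0,0,0],"grip":0.015}]'; python3 -m crank '[{"xyz":[0,0,-0.001],"rotation":[0,0,0],"grip":0.015},{"xyz":[0,0,0],"rotation":[0,0,0],"grip":0.015},{"xyz":[0,0,0],"rotation":[0,0,0],"grip":0.015}]';python3 -m crank '[{"xyz":[0,0,-0.001],"rotation":[0,0,0],"grip":0.015},{"xyz":[0,0,0],"rotation":[0,0,0],"grip":0.015},{"xyz":[0,0,0],"rotation":[0,0,0],"grip":0.015}]'
python3 - <<'E'
from h import *
w=cv2.cvtColor(get_image("wrist")[0],cv2.COLOR_RGB2BGR);cv2.imwrite("pics/w7.png",w)
E
```

```text
t: 11.4
position: [652.6, 0.2, 30.8]
orientation: [0.746, -0.666, 0.0, -0.0]
contact_force: [-0.1, -0.3, -0.4]
finger_gap: 0.329
t: 11.7
position: [652.4, 0.3, 29.4]
orientation: [0.746, -0.666, 0.0, -0.0]
contact_force: [1.1, -0.1, -0.0]
finger_gap: 0.327
t: 12.0
position: [652.5, 0.3, 28.4]
orientation: [0.746, -0.666, 0.0, -0.0]
contact_force: [0.4, 0.2, 0.8]
finger_gap: 0.33
```

View pics/w7.png

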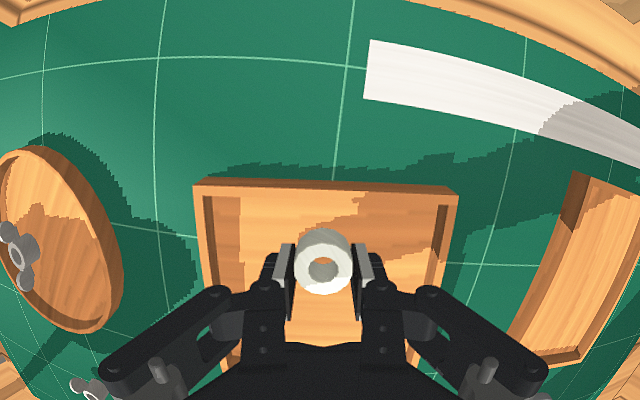

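The spacer sits centred sideways between the tray walls at (323,262), with floor all around it. I'll release it and return to the stand.

```bash
python3 -m crank '[{"xyz":[0,0,-0.0005],"rotation":[0,0,0],"grip":0.043},{"xyz":[0,0,0],"rotation":[0,0,0],"grip":0.043},{"xyz":[0,0,0],"rotation":[0,0,0],"grip":0.043},{"xyz":[0,0,0.02],"rotation":[0,0,0],"grip":0.043},{"xyz":[0,0,0.04],"rotation":[0,0,0],"grip":0.05},{"xyz":[0,0,0.045],"rotation":[0,0,0],"grip":0.052},{"xyz":[-0.0145,-0.0174,0],"rotation":[0,0,0],"grip":0.055},{"xyz":[-0.0286,-0.0346,0],"rotation":[0,0,0],"grip":0.055},{"xyz":[-0.0286,-0.0346,0],"rotation":[0,0,0],"grip":0.055},{"xyz":[-0.0286,-0.0346,0],"rotation":[0,0,0],"grip":0.055},{"xyz":[-0.0286,-0.0346,0],"rotation":[0,0,0],"grip":0.055},{"xyz":[-0.0286,-0.0346,0],"rotation":[0,0,0],"grip":0.055},{"xyz":[-0.0286,-0.0346,0],"rotation":[0,0,0],"grip":0.055},{"xyz":[-0.0145,-0.0172,0],"rotation":[0,0,0],"grip":0.055},{"xyz":[0,0,0],"rotation":[0,0,0],"grip":0.055},{"xyz":[0,0,0],"rotation":[0,0,0],"grip":0.055}]'
python3 - <<'E'
from h import *
w=cv2.cvtColor(get_image("wrist")[0],cv2.COLOR_RGB2BGR);c=calibration("wrist");cv2.imwrite("pics/w8.png",w)
t=cv2.cvtColor(get_image("top")[0],cv2.COLOR_RGB2BGR)
s=cv2.cvtColor(get_image("scene")[0],cv2.COLOR_RGB2BGR)
cv2.imwrite("pics/c8.png",np.vstack([cv2.resize(w[160:340,190:450],(520,360),interpolation=2),s[180:380,60:580]]))
E
```

```text
t: 13.65
position: [451.7, -242.2, 132.9]
orientation: [0.745, -0.667, 0.0, -0.0]
contact_force: [-0.0, 0.4, -0.2]
finger_gap: 0.645
```

View pics/c8.png

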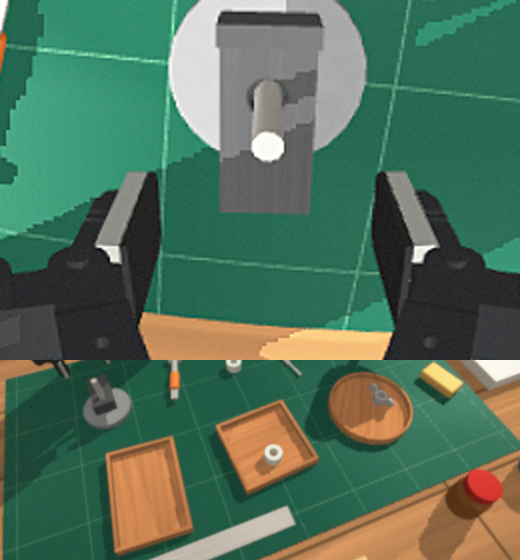

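The bracket is square to the jaws: its centre column is 267, midway between the pads at 150 and 383. The spacer is in its tray and the nut is in the dish.

```bash
python3 -m crank '[{"xyz":[0,0,-0.04],"rotation":[0,0,0],"grip":0.055},{"xyz":[0,0,-0.03],"rotation":[0,0,0],"grip":0.055},{"xyz":[0,0,-0.0135],"rotation":[0,0,0],"grip":0.055},{"xyz":[0,0,0],"rotation":[0,0,0],"grip":0.055},{"xyz":[0,0,0],"rotation":[0,0,0],"grip":0.02},{"xyz":[0,0,0],"rotation":[0,0,0],"grip":0.02},{"xyz":[0,0,0],"rotation":[0,0,0],"grip":0.02},{"xyz":[0,0,0],"rotation":[0,0,0],"grip":0.02},{"xyz":[0,0,0],"rotation":[0,0,0],"grip":0.02}]' 80
```

```text
t: 14.7
position: [452.5, -242.1, 50.3]
orientation: [0.746, -0.666, 0.001, -0.0]
contact_force: [1.5, 2.8, 6.7]
finger_gap: 0.388
```

```bash
python3 -m crank '[{"xyz":[0,0,0.005],"rotation":[0,0,0],"grip":0.02},{"xyz":[0,0,0.01],"rotation":[0,0,0],"grip":0.02},{"xyz":[0,0,0.02],"rotation":[0,0,0],"grip":0.02},{"xyz":[0,0,0.03],"rotation":[0,0,0],"grip":0.02},{"xyz":[0,0,0.03],"rotation":[0,0,0],"grip":0.02},{"xyz":[0,0,0],"rotation":[0,0,0],"grip":0.02},{"xyz":[0,0,0],"rotation":[0,0,0],"grip":0.02}]'
python3 - <<'E'
from h import *
w=cv2.cvtColor(get_image("wrist")[0],cv2.COLOR_RGB2BGR)
s=cv2.cvtColor(get_image("scene")[0],cv2.COLOR_RGB2BGR)
cv2.imwrite("pics/c9.png",np.vstack([cv2.resize(w[160:340,190:450],(520,360),interpolation=2),cv2.resize(s[110:240,60:320],(520,260))])[:600])
E
```

```text
t: 15.4
position: [451.7, -242.0, 145.1]
orientation: [0.746, -0.666, 0.001, 0.0]
contact_force: [-0.4, 0.6, -2.0]
finger_gap: 0.394
```

View pics/c9.png

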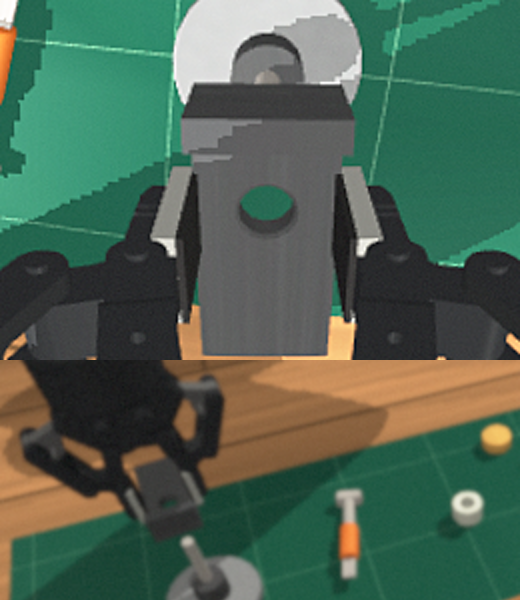

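The bracket is free of the stud, level and lip up in the grip, with its hole at (268,207). I'll take it to the long tray.

```bash
python3 -m crank '[{"xyz":[0.02,0.004,0],"rotation":[0,0,0],"grip":0.02},{"xyz":[0.038,0.0075,0],"rotation":[0,0,-3],"grip":0.02},{"xyz":[0.038,0.0075,0],"rotation":[0,0,-3],"grip":0.02},{"xyz":[0.038,0.0075,0],"rotation":[0,0,-3],"grip":0.02},{"xyz":[0.038,0.0075,0],"rotation":[0,0,0],"grip":0.02},{"xyz":[0.02,0.004,-0.02],"rotation":[0,0,0],"grip":0.02},{"xyz":[0,0,-0.04],"rotation":[0,0,0],"grip":0.02},{"xyz":[0,0,-0.035],"rotation":[0,0,0],"grip":0.02},{"xyz":[0,0,-0.015],"rotation":[0,0,0],"grip":0.02},{"xyz":[0,0,-0.007],"rotation":[0,0,0],"grip":0.02},{"xyz":[0,0,0],"rotation":[0,0,0],"grip":0.02},{"xyz":[0,0,0],"rotation":[0,0,0],"grip":0.02}]'
python3 -m crank '[{"xyz":[0,0,-0.004],"rotation":[0,0,0],"grip":0.02},{"xyz":[0,0,0],"rotation":[0,0,0],"grip":0.02},{"xyz":[0,0,0],"rotation":[0,0,0],"grip":0.02}]'
```

```text
t: 16.7
position: [644.7, -204.6, 28.6]
orientation: [-0.691, 0.723, -0.001, 0.0]
contact_force: [0.4, 0.6, -1.9]
finger_gap: 0.387
t: 17.0
position: [644.1, -204.1, 24.2]
orientation: [-0.691, 0.723, -0.001, 0.0]
contact_force: [0.4, 0.7, -1.4]
finger_gap: 0.39
```

```bash
python3 -m crank '[{"xyz":[0,0,-0.0015],"rotation":[0,0,0],"grip":0.02},{"xyz":[0,0,0],"rotation":[0,0,0],"grip":0.02},{"xyz":[0,0,0],"rotation":[0,0,0],"grip":0.02}]'; python3 -m crank '[{"xyz":[0,0,-0.0015],"rotation":[0,0,0],"grip":0.02},{"xyz":[0,0,0],"rotation":[0,0,0],"grip":0.02},{"xyz":[0,0,0],"rotation":[0,0,0],"grip":0.02}]'
python3 - <<'E'
from h import *
w=cv2.cvtColor(get_image("wrist")[0],cv2.COLOR_RGB2BGR)
cv2.imwrite("pics/c10.png",w)
E
```

```text
t: 17.3
position: [643.8, -203.9, 21.8]
orientation: [-0.691, 0.723, 0.0, -0.0]
contact_force: [0.9, 0.3, -1.5]
finger_gap: 0.396
t: 17.6
position: [643.8, -203.9, 21.6]
orientation: [-0.691, 0.723, -0.0, -0.0]
contact_force: [-2.5, 0.6, 5.1]
finger_gap: 0.392
```

View pics/c10.png

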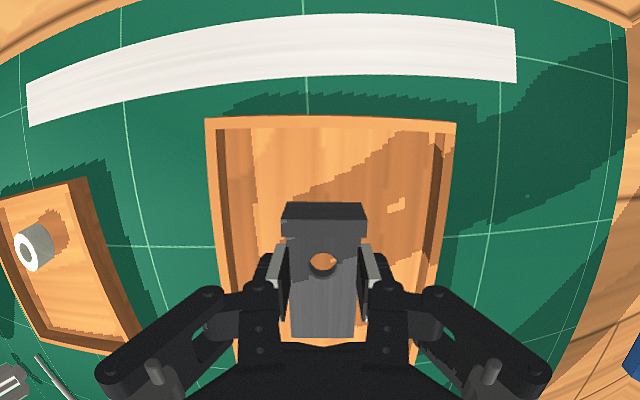

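The bracket rests on the long tray's floor, lip up and centred, with its hole at (322,262). I'll release it and go to the spare spacer.

```bash
python3 -m crank '[{"xyz":[0,0,0],"rotation":[0,0,0],"grip":0.05},{"xyz":[0,0,0],"rotation":[0,0,0],"grip":0.05},{"xyz":[0,0,0],"rotation":[0,0,0],"grip":0.05},{"xyz":[0,0,0.02],"rotation":[0,0,0],"grip":0.05},{"xyz":[0,0,0.04],"rotation":[0,0,0],"grip":0.05},{"xyz":[0,0,0.045],"rotation":[0,0,0],"grip":0.05},{"xyz":[-0.0147,0.015,0],"rotation":[0,0,3],"grip":0.05},{"xyz":[-0.0293,0.0298,0],"rotation":[0,0,3],"grip":0.05},{"xyz":[-0.0293,0.0298,0],"rotation":[0,0,3],"grip":0.05},{"xyz":[-0.0293,0.0298,0],"rotation":[0,0,0],"grip":0.05},{"xyz":[-0.0293,0.0298,0],"rotation":[0,0,0],"grip":0.05},{"xyz":[-0.0293,0.0298,0],"rotation":[0,0,0],"grip":0.05},{"xyz":[-0.0293,0.0298,0],"rotation":[0,0,0],"grip":0.05},{"xyz":[-0.0147,0.015,0],"rotation":[0,0,0],"grip":0.05},{"xyz":[0,0,0],"rotation":[0,0,0],"grip":0.05},{"xyz":[0,0,0],"rotation":[0,0,0],"grip":0.05}]' 45
python3 - <<'E'
from h import *
w,_=get_image("wrist");c=calibration("wrist");print(observe()["position"])
hsv=cv2.cvtColor(w,cv2.COLOR_RGB2HSV);m=cv2.inRange(hsv,(0,0,150),(180,60,255));m[330:]=0
n,l,st,ce=cv2.connectedComponentsWithStats(m)
for i in range(1,n):
    if st[i,4]>150:print(st[i],ce[i].round(),onz(c,*ce[i],20,True).round(1), onz(c,*ce[i],23,True).round(1))
cv2.imwrite("pics/w11.png",cv2.cvtColor(w,cv2.COLOR_RGB2BGR))
E
```

```text
t: 19.25
position: [439.8, 4.7, 125.6]
orientation: [0.746, -0.666, 0.001, -0.0]
contact_force: [0.2, 0.0, 0.2]
finger_gap: 0.583
[440.57273259   4.1127809  125.59983796]
[189 105  35 130 995] [205. 175.] [453.1 102.7  20. ] [453.9 101.6  23. ]
[ 81 144  35  52 393] [ 99. 169.] [448.9 217.4  20. ] [449.8 214.8  23. ]
[460 170  22  28 345] [471. 183.] [ 471.4 -117.7   20. ] [ 472. -116.   23.]
[ 526  176   60   74 2278] [553. 211.] [ 457.  -225.1   20. ] [ 457.7 -222.1   23. ]
[ 302  181   38   41 1084] [320. 201.] [441.2   7.1  20. ] [442.2   7.1  23. ]
[571 218  41  31 382] [591. 233.] [ 437.9 -301.5   20. ] [ 438.9 -297.5   23. ]
[411 233  39  48 757] [431. 260.] [397.9 -98.2  20. ] [399.4 -96.8  23. ]
```

```bash
python3 -m crank '[{"xyz":[-0.0005,0.0025,-0.04],"rotation":[0,0,0],"grip":0.05},{"xyz":[0,0,-0.035],"rotation":[0,0,0],"grip":0.05},{"xyz":[0,0,-0.02],"rotation":[0,0,0],"grip":0.05},{"xyz":[0,0,-0.007],"rotation":[0,0,0],"grip":0.05},{"xyz":[0,0,0],"rotation":[0,0,0],"grip":0.05},{"xyz":[0,0,0],"rotation":[0,0,0],"grip":0.015},{"xyz":[0,0,0],"rotation":[0,0,0],"grip":0.015},{"xyz":[0,0,0],"rotation":[0,0,0],"grip":0.015},{"xyz":[0,0,0],"rotation":[0,0,0],"grip":0.015},{"xyz":[0,0,0],"rotation":[0,0,0],"grip":0.015}]' 45
```

```text
t: 20.3
position: [439.0, 7.1, 24.3]
orientation: [0.746, -0.666, 0.001, -0.001]
contact_force: [-0.7, -0.6, 7.4]
finger_gap: 0.326
```

```bash
python3 -m crank '[{"xyz":[0,0,0.015],"rotation":[0,0,0],"grip":0.015},{"xyz":[0,0,0.03],"rotation":[0,0,0],"grip":0.015},{"xyz":[0,0,0.03],"rotation":[0,0,0],"grip":0.015},{"xyz":[0.02,-0.001,0],"rotation":[0,0,0],"grip":0.015},{"xyz":[0.0395,-0.0025,0],"rotation":[0,0,0],"grip":0.015},{"xyz":[0.0395,-0.0025,0],"rotation":[0,0,0],"grip":0.015},{"xyz":[0.0395,-0.0025,0],"rotation":[0,0,0],"grip":0.015},{"xyz":[0.0195,-0.0015,-0.01],"rotation":[0,0,0],"grip":0.015},{"xyz":[0,0,-0.03],"rotation":[0,0,0],"grip":0.015},{"xyz":[0,0,-0.02],"rotation":[0,0,0],"grip":0.015},{"xyz":[0,0,-0.007],"rotation":[0,0,0],"grip":0.015},{"xyz":[0,0,0],"rotation":[0,0,0],"grip":0.015},{"xyz":[0,0,0],"rotation":[0,0,0],"grip":0.015}]';python3 -m crank '[{"xyz":[0,0,-0.002],"rotation":[0,0,0],"grip":0.015},{"xyz":[0,0,0],"rotation":[0,0,0],"grip":0.015},{"xyz":[0,0,0],"rotation":[0,0,0],"grip":0.015}]'
```

```text
t: 21.6
position: [596.2, -2.5, 31.8]
orientation: [0.746, -0.666, 0.0, -0.0]
contact_force: [-0.5, -0.5, 1.0]
finger_gap: 0.326
t: 21.9
position: [596.3, -2.6, 29.7]
orientation: [0.746, -0.666, 0.0, -0.0]
contact_force: [0.5, 0.2, -0.1]
finger_gap: 0.324
```

```bash
python3 -m crank '[{"xyz":[0,0,-0.0007],"rotation":[0,0,0],"grip":0.015},{"xyz":[0,0,0],"rotation":[0,0,0],"grip":0.043},{"xyz":[0,0,0],"rotation":[0,0,0],"grip":0.043},{"xyz":[0,0,0],"rotation":[0,0,0],"grip":0.043},{"xyz":[0,0,0.02],"rotation":[0,0,0],"grip":0.043},{"xyz":[0,0,0.035],"rotation":[0,0,0],"grip":0.043},{"xyz":[0,0,0.045],"rotation":[0,0,0],"grip":0.045},{"xyz":[-0.012,0.017,0],"rotation":[0,0,0],"grip":0.045},{"xyz":[-0.027,0.0397,0],"rotation":[0,0,7.8],"grip":0.045},{"xyz":[-0.027,0.0397,0],"rotation":[0,0,7.8],"grip":0.045},{"xyz":[-0.027,0.0397,0],"rotation":[0,0,7.8],"grip":0.045},{"xyz":[-0.027,0.0397,0],"rotation":[0,0,7.8],"grip":0.045},{"xyz":[-0.027,0.0397,0],"rotation":[0,0,0],"grip":0.045},{"xyz":[0,0,0],"rotation":[0,0,0],"grip":0.045},{"xyz":[0,0,0],"rotation":[0,0,0],"grip":0.045}]' 45
python3 - <<'E'
from h import *
w,_=get_image("wrist");c=calibration("wrist");print(observe()["position"],observe()["joint_positions"])
hsv=cv2.cvtColor(w,cv2.COLOR_RGB2HSV);m=cv2.inRange(hsv,(0,0,130),(180,60,255));m[330:]=0
n,l,st,ce=cv2.connectedComponentsWithStats(m)
for i in range(1,n):
    if st[i,4]>150:print(st[i],ce[i].round(),onz(c,*ce[i],23,True).round(1))
w=cv2.cvtColor(w,cv2.COLOR_RGB2BGR);t=cv2.cvtColor(get_image("top")[0],cv2.COLOR_RGB2BGR);cv2.imwrite("pics/top12.png",t)
cv2.imwrite("pics/c12.png",np.vstack([cv2.resize(w[140:320,190:450],(520,360),interpolation=2),cv2.resize(t[90:210,240:480],(520,240))]))
E
```

```text
t: 23.4
position: [448.6, 213.8, 128.7]
orientation: [0.898, -0.44, 0.0, -0.0]
contact_force: [0.6, -0.2, 0.5]
finger_gap: 0.529
[449.67970404 213.05033935 128.75766667] [ 2.17663717e-01  5.43878690e-01  1.85607386e+00 -4.43462753e-04
  7.40395499e-01  1.13054419e+00]
[    0     0   153   119 10418] [72. 47.] [425.4 497.3  23. ]
[425   0  34  57 707] [440.  26.] [619.3 229.4  23. ]
[620 108  20  62 581] [632. 134.] [729.9 -16.9  23. ]
[582 159  27  30 633] [595. 173.] [650.3   5.5  23. ]
[311 166  30  70 913] [325. 200.] [452.4 213.7  23. ]
[555 200  29  31 662] [569. 215.] [595.    2.7  23. ]
[403 205  43  73 570] [422. 243.] [472.8 122.2  23. ]
[250 244  24  46 458] [262. 265.] [370.6 220.6  23. ]
[373 244  23  46 458] [384. 265.] [436.3 135.8  23. ]
```

View pics/c12.png

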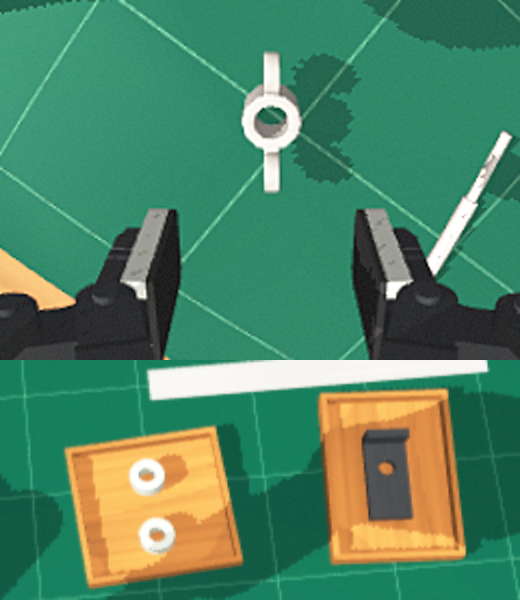

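The spare nut is at crop (271,121) with its wings lined up between the jaws. Both spacers stand apart in the square tray, and the bracket lies flat, lip up, in the long tray.

```bash
python3 -m crank '[{"xyz":[0.0015,0,-0.04],"rotation":[0,0,0],"grip":0.045},{"xyz":[0,0,-0.035],"rotation":[0,0,0],"grip":0.045},{"xyz":[0,0,-0.022],"rotation":[0,0,0],"grip":0.045},{"xyz":[0,0,-0.009],"rotation":[0,0,0],"grip":0.045},{"xyz":[0,0,0],"rotation":[0,0,0],"grip":0.045},{"xyz":[0,0,0],"rotation":[0,0,0],"grip":0.01},{"xyz":[0,0,0],"rotation":[0,0,0],"grip":0.01},{"xyz":[0,0,0],"rotation":[0,0,0],"grip":0.01},{"xyz":[0,0,0],"rotation":[0,0,0],"grip":0.01},{"xyz":[0,0,0],"rotation":[0,0,0],"grip":0.01}]' 45
```

```text
t: 24.5
position: [451.5, 213.0, 23.7]
orientation: [0.898, -0.441, 0.001, -0.001]
contact_force: [0.6, -2.0, 7.1]
finger_gap: 0.251
```

```bash
python3 -m crank '[{"xyz":[0,0,0.015],"rotation":[0,0,0],"grip":0.01},{"xyz":[0,0,0.035],"rotation":[0,0,0],"grip":0.01},{"xyz":[0,0,0.035],"rotation":[0,0,0],"grip":0.01},{"xyz":[0.02,-0.004,0],"rotation":[0,0,-6.3],"grip":0.01},{"xyz":[0.044,-0.008,0],"rotation":[0,0,-6.3],"grip":0.01},{"xyz":[0.044,-0.008,0],"rotation":[0,0,-6.3],"grip":0.01},{"xyz":[0.044,-0.008,0],"rotation":[0,0,-6.3],"grip":0.01},{"xyz":[0.0255,-0.005,0],"rotation":[0,0,0],"grip":0.01},{"xyz":[0,0,-0.03],"rotation":[0,0,0],"grip":0.01},{"xyz":[0,0,-0.03],"rotation":[0,0,0],"grip":0.01},{"xyz":[0,0,-0.015],"rotation":[0,0,0],"grip":0.01},{"xyz":[0,0,0],"rotation":[0,0,0],"grip":0.01},{"xyz":[0,0,0],"rotation":[0,0,0],"grip":0.01}]';python3 -m crank '[{"xyz":[0,0,-0.004],"rotation":[0,0,0],"grip":0.01},{"xyz":[0,0,0],"rotation":[0,0,0],"grip":0.01},{"xyz":[0,0,0],"rotation":[0,0,0],"grip":0.01}]'
```

```text
t: 25.8
position: [628.0, 180.1, 32.8]
orientation: [0.78, -0.626, -0.0, -0.0]
contact_force: [-0.3, 1.1, -0.4]
finger_gap: 0.249
t: 26.1
position: [628.2, 180.0, 29.2]
orientation: [0.78, -0.626, 0.0, -0.0]
contact_force: [0.3, -0.0, -0.5]
finger_gap: 0.25
```

```bash
python3 -m crank '[{"xyz":[0,0,-0.0005],"rotation":[0,0,0],"grip":0.01},{"xyz":[0,0,0],"rotation":[0,0,0],"grip":0.035},{"xyz":[0,0,0],"rotation":[0,0,0],"grip":0.035},{"xyz":[0,0,0],"rotation":[0,0,0],"grip":0.035},{"xyz":[0,0,0.015],"rotation":[0,0,0],"grip":0.035},{"xyz":[0,0,0.035],"rotation":[0,0,0],"grip":0.035},{"xyz":[0,0,0.045],"rotation":[0,0,0],"grip":0.045},{"xyz":[-0.03,-0.03,0.025],"rotation":[0,0,0],"grip":0.045},{"xyz":[-0.035,-0.035,0],"rotation":[0,0,0],"grip":0.045},{"xyz":[-0.035,-0.035,0],"rotation":[0,0,0],"grip":0.045},{"xyz":[-0.035,-0.035,0],"rotation":[0,0,0],"grip":0.045},{"xyz":[0,0,0],"rotation":[0,0,0],"grip":0.045},{"xyz":[0,0,0],"rotation":[0,0,0],"grip":0.045}]'
python3 - <<'E'
from h import *
t,d=get_image("top");t=cv2.cvtColor(t,cv2.COLOR_RGB2BGR);s=cv2.cvtColor(get_image("scene")[0],cv2.COLOR_RGB2BGR)
cv2.imwrite("pics/c13.png",np.vstack([t[90:300,140:500],cv2.resize(s[170:370,160:500],(360,212))]).repeat(1,0))
a=cv2.imread("pics/c13.png");cv2.imwrite("pics/c13.png",cv2.resize(a,None,fx=1.4,fy=1.4))
E
```

```text
t: 27.4
position: [493.1, 44.2, 149.3]
orientation: [0.779, -0.627, 0.001, -0.001]
contact_force: [-0.5, 0.6, -1.0]
finger_gap: 0.524
```

View pics/c13.png

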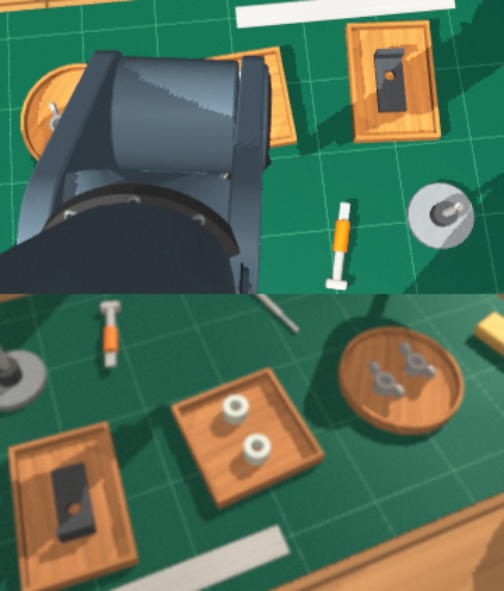

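The scene view shows both nuts standing apart in the dish at (385,380) and (418,362). Both spacers are apart in the square tray at (235,408) and (257,449), the bracket is flat with its lip up in the long tray, and the gripper is clear. I'll hand in the job.

```bash
python3 -c "
from station import *
print(job_done())"
```

```text
the job is handed in; nothing more can be done
None
```

I took the guide apart in the order asked: wing nut to the round dish, spacer to the square tray, and bracket flat with its lip up to the long tray. After those, I put away the spare spacer and then the spare wing nut. The job was handed in at about 27.5 s on the robot's clock, with the gripper open and well clear of everything.

The last scene picture shows two nuts standing apart in the dish, two spacers apart in the square tray, the bracket flat with its lip up, and an empty stud.

- **Contact on placing:** Force readings showed contact with the tray floor for the stud nut (3 N), the bracket (5 N) and, faintly, the stud spacer (0.8 N). The spare spacer and spare nut showed no clear contact in my last reading before release. I lowered each another 0.5 to 0.7 mm and let go at the predicted floor height, and both stand upright in the pictures.
- **Disagreements:** The finger opening read 2 to 3 mm under the true widths on every grip. Camera estimates from the top and wrist views differed by up to 5 mm at first. Neither affected a grasp.

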